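Put the carton away and slide the case's door shut

TASK

Stand the thick carton upright on the floor of the open half of the wooden supplies case and let go of it. Then slide the case's flat top door along its track, through the stiff part near the end, until it closes against the black buffer strip of the end frame, and lean on it there for a moment, bearing on the strip with about 6 newtons over and above the track's drag (a light but definite push, never slamming or forcing it). Leave the door shut and the thin carton where it is.

Things in the scene. Friction and masses are not known exactly. Their poses are not given: they have to be found in the camera images.
- case: Dark wooden supplies case, 168 x 270 x 83 mm, fixed; origin under its centre, y along it and its door track, z up; yaw within 0.35 rad. Its -y half (the robot's right) is an open well, x -56 to 56 mm, y -123 to -5 mm, floor at z = 6 mm; a fixed deck at z = 70 mm covers the +y half. The door runs in grooves along both sides, at z = 70 to 77.5 mm, under lips (x beyond 61 mm) up to z = 82.5 mm.
- case_floor (a point): Middle of the floor of the open well of the case (6 mm above the table); axes as the case.
- jamb: Wooden cross bar, 119 x 12 x 12.5 mm, at the case's -y end, fixed; origin in its face toward the well, mid-width, 70 mm up; axes as the case. On two screws it carries the stop: a firm rubber-faced buffer strip (12 N/mm), 1 to 19 mm out from this face, differently each time (not measured). Sprung rollers in the grooves at y = 35 mm rub on the door: past them drag rises from 1-2 to 3-10 N.
- jamb_face (a point): Middle of the cross bar's face toward the well, 73 mm above the table (the buffer strip stands 1 to 19 mm out from it toward +y); axes as the case.
- door: Light wooden sliding door, a flat panel 132 (x) x 125 (y) x 6 mm, 0.25 kg, loose in the grooves of the case with about 2 mm play sideways and 1.5 mm upward; origin at the centre of its underside, axes as the case. On its top stands a wooden lug.
- door_lug (a point): Centre of the door's lug: a rounded block 44 mm (x) by 14 mm (y, along the track) by 20 mm high, in the middle of the door; its top is 10 mm above this point and the panel's upper face 10 mm below it. Push its +y face toward -y, or pinch it across its 14 mm.
- door_edge (a point): Middle of the door's leading (-y) edge, which meets the buffer strip in front of jamb_face when the door is shut.
- carton_mid (a point): Centre (28 mm above its underside) of the thick carton to be put away: 23 (x) x 46 (y) x 56 mm (z), about 30 g, standing upright; the thicker and taller of the two cartons that stand to the right of the case.
- thin_carton_mid (a point): Centre (26 mm up) of the thin, wide carton, 15 (x) x 62 (y) x 52 mm, standing upright beside the thick one; it stays where it is.
There are look-alikes about, which are no part of the job. There is more than one size of the part that bears carton_mid; the job needs the middle-sized.

How it is judged:
By the outcome, as a careful person would: the job done as asked, in the order asked, and still so for the second after the job is handed in, with the robot touching nothing.
It also fails if it takes over 72 s, if anything falls off the work surface, if the arm or the gripper's body presses on something with over 40 N, if the wrist force passes 120 N, or if a joint passes its speed limit or range.

ROBOT

A 6-joint arm with a two-finger parallel gripper is mounted at the origin on a cart in front of the work surface, level with it; the furniture and walls round the work are solid. World frame = base frame: x ahead of the robot, y to its left, z up, the work surface at z = 0. Lengths are in m, angles in rad, forces in N, time in s.
With the tool pointing down it reaches from about 0.25 to 0.85 m from the base axis. Payload 12.5 kg.
Tool frame: the origin (TCP) lies on the centre line of the jaws, within the pads' length; the fingertips stand ahead of it and the grasp point (between the pads) lies 6 mm ahead of it (manip.tips_ahead is the z of the fingertips in the tool frame, in m); z points along the fingers, x is the direction in which the jaws open and shut, and the axes are right-handed (so a half turn about z gives the same grasp; the last joint's range is limited). The gripper opens to 93 mm and grips with 3 to 60 N. Pads are 15 mm wide; open, the fingers measure 128 mm over their backs; the gripper's body (75 mm by 188 mm) begins 65 mm behind the grasp point.
Start: joints at [-1.25, 0.351, 1.652, -0, 1.139, -0.085], TCP at [0.217, -0.505, 0.244] pointing down, gripper open.
Joint ranges: [-2.75, 2.75], [-0.79, 2.1], [0.01, 2.65], [-1.57, 4.71], [0.07, 3.14], [-2.87, 2.87]. Speed limits (rad/s): [2.22, 2.22, 2.79, 3.14, 3.14, 3.14].

INTERFACE

Orientations are given as a unit quaternion [w, x, y, z].
In Python, from workcell import manip gives the robot as it stands.
- The arm moves only by the tool carry_out, never from a script. Its argument "targets" is a list of rows, each a list of 3 entries, a list of its own where there are three numbers: the finger opening in cm, from 0 to 9.3, then the shift along the tool's x, y, z in cm, then the turn about the tool's z in degrees. In form: [[jaw, [dx, dy, dz], twist], ...]. A call has 1 to 12 rows; each row shifts and turns the pose as measured when the row begins, along the tool's axes as they then stand; what a row does not reach is not made up. A row lasts 1/8 s, in which the tool goes at most 62.5 mm and 10.7 degrees, less where a joint would pass 70% of its speed; a pose out of reach is approached as far as the arm can. A call is refused whole if a number of a shift passes 6.25 or a number of a turn 10.7, either way. A call with a gripper value outside its range is refused whole. The fingers move at their own pace and stop on an object; the grip force is fixed at half the most. Time passes only in rows, so rows that do not move let the fingers close. It gives the time, the measured TCP pose, the force and the opening at its end, in the units of the state.
- manip.sense(): the state, without advancing time (a new reading comes with each control period).
- manip.grab_frame(name): name is "scene" or "top" or "wrist"; returns a dict with "frame" (384x512x3 uint8, red, green, blue), "range_z" (384x512 float32, m along the optical axis (not along the pixel's ray), 0 where there is no reading), "intrinsics" (3x3 intrinsics, pixels), "dist" ([k1, k2, p1, p2, k3] as OpenCV has them; the pictures are not rectified), "camera_from_world" (4x4, takes a point from world to camera coordinates). Camera axes: x right, y down, z forward; pixel columns grow to the right and rows downward; lengths in m; the calibration is good to about 2 mm. A picture is of the moment at which its call begins.
- manip.job_done(): hands the job in, once; it reports no verdict.
The state is a dict: "time_s": time; "joints": joint angles; "dq": joint speeds; "effort": joint torques, N m; "eef_pos": TCP position; "ee_rot": TCP orientation; "ft_force": force on the tool from outside, world axes, zero at the start; "torque": the same for the moment, N m; "opening": finger opening in m.
Only numpy, scipy, OpenCV 4.12 (cv2) and the standard library are available. Lean on these libraries where they do the work, as an engineer would, in place of code of your own. Each camera call takes 0.05 s, during which the arm holds its last target.

## Working session

There is one attempt and no reset: what is moved stays moved. The work goes in short steps, Python scripts to look and compute and a tool call to move; the robot and the scene stay as the last step left them, time stands still between calls to the robot, and variables do not carry over. Pictures are saved under pics/ and viewed, and the job is handed in when it is done.

Besides the shell and the picture viewer there is one more tool, called after "Request:" as a command line: name --argument value ..., lists and objects as JSON in quotes. carry_out: Moves the arm, as the interface text tells. Its arguments: {"type":"object","properties":{"targets":{"type":"array","items":{"type":"array"}}},"required":["targets"]}

```bash
mkdir -p pics; ls
cat > h.py <<'E'
import numpy as np, cv2, pickle
from workcell import manip
def grab(n,save=None):
    f=manip.grab_frame(n)
    pickle.dump(f,open(f'{n}.pkl','wb'))
    if save: cv2.imwrite('pics/'+save,f['frame'][:,:,::-1])
    return f
def load(n): return pickle.load(open(f'{n}.pkl','rb'))
def ray(f,px):
    K=np.array(f['intrinsics']);d=np.array(f['dist'],float)
    u=cv2.undistortPoints(np.array(px,float).reshape(-1,1,2),K,d).reshape(-1,2)
    M=np.array(f['camera_from_world']);R=M[:3,:3];o=-R.T@M[:3,3]
    return o,np.c_[u,np.ones(len(u))]@R
def onplane(f,px,z):
    o,d=ray(f,px); return o+d*((z-o[2])/d[:,2])[:,None]
def cloud(f):
    h,w=f['range_z'].shape
    vv,uu=np.mgrid[:h,:w]
    o,d=ray(f,np.c_[uu.ravel(),vv.ravel()])
    P=o+d*f['range_z'].reshape(-1,1)
    P[f['range_z'].ravel()<=0]=np.nan
    return P.reshape(h,w,3)
def proj(f,P):
    M=np.array(f['camera_from_world'])
    r,_=cv2.Rodrigues(M[:3,:3])
    return cv2.projectPoints(np.array(P,float).reshape(-1,3),r,M[:3,3],np.array(f['intrinsics']),np.array(f['dist'],float))[0].reshape(-1,2)
E
python3 - <<'E'
from h import *
for n in ('scene','top','wrist'):
    f=grab(n,n+'0.png'); M=np.array(f['camera_from_world']); print(n,-M[:3,:3].T@M[:3,3],M[2,:3])
s=manip.sense();print(s,manip.tips_ahead)
E
```

```text
pics
scene [0.24923891 0.35116661 0.68779768] [ 0.30762081 -0.63983702 -0.70425707]
top [ 0.42757313 -0.14981228  0.92234043] [ 0.06723516 -0.03258416 -0.99720495]
wrist [ 0.29240517 -0.47225948  0.38442633] [-0.26884942 -0.11450472 -0.95635174]
{'time_s': 0.15, 'joints': array([-1.24962167e+00,  3.51108554e-01,  1.65224854e+00,  4.69736258e-05,
        1.13909125e+00, -8.46117529e-02]), 'dq': array([ 0.00053003, -0.00034901, -0.0017336 , -0.00015015, -0.00036408,
        0.00089134]), 'effort': array([ 4.74395638e-04, -4.97465050e+01, -2.85344124e+01,  6.99223182e-02,
        2.45812652e-02, -5.78157733e-05]), 'eef_pos': array([ 0.21706289, -0.50510633,  0.24323808]), 'ee_rot': array([-2.81474870e-04,  8.35081762e-01, -5.50125684e-01, -3.22925195e-04]), 'ft_force': array([-0.47389557, -0.46755411, -0.36591071]), 'torque': array([ 0.01049408,  0.03262148, -0.01948908]), 'opening': 0.09303610138472547} 0.025
```

View pics/scene0.png

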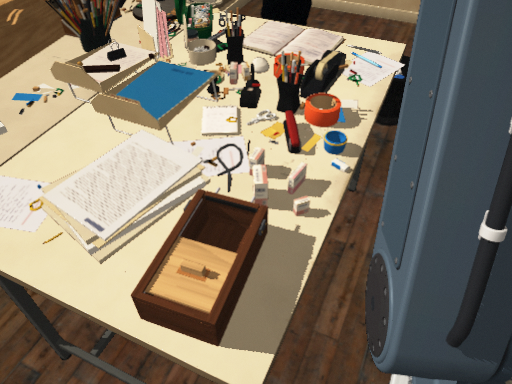

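View pics/top0.png

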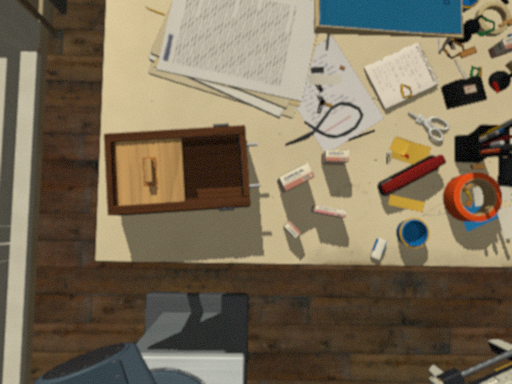

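View pics/wrist0.png

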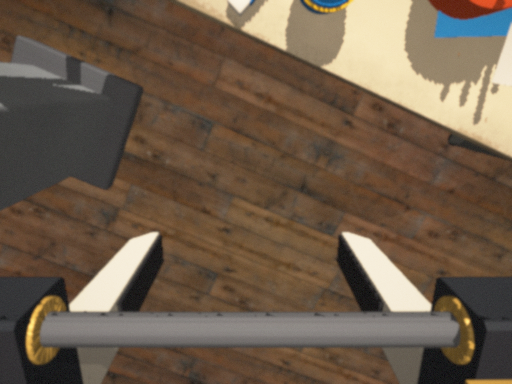

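The scene view shows the case at (205,265), with the door over its near half. Several pinkish-white cartons stand past the open half. In the top view they are at (296,177), (336,157), (330,211), (292,229) and (379,250). I'll measure each one.

Run:
```python
from h import *
f=load('top');C=cloud(f)
print('table z',np.nanmedian(C[235:255,110:200,2]))
z=C[:,:,2]
m=((z>0.022)&(z<0.08)).astype(np.uint8); m[:, :262]=0; m[:,400:]=0; m[:140]=0;m[262:]=0
n,l,st,c=cv2.connectedComponentsWithStats(m)
for i in range(1,n):
    if st[i,4]<25: continue
    P=C[l==i]; zt=np.percentile(P[:,2],80); T=P[P[:,2]>zt-0.006]
    r=cv2.minAreaRect((T[:,:2]*1000).astype(np.float32))
    print(c[i].round(),st[i,4],'ztop',zt.round(4),'rect c',np.round(r[0],1),'size',np.round(r[1],1),'ang',round(r[2],1))
im=cv2.resize(f['frame'][130:270,90:410],None,fx=2.5,fy=2.5,interpolation=cv2.INTER_CUBIC)
cv2.imwrite('pics/topcrop.png',im[:,:,::-1])
g=load('scene')
im=cv2.resize(g['frame'][130:230,220:360],None,fx=5,fy=5,interpolation=cv2.INTER_CUBIC)
cv2.imwrite('pics/sccrop.png',im[:,:,::-1])
```

```text
table z -0.00014828783402226486
[335. 157.] 345 ztop 0.0564 rect c [ 560.4 -336.2] size [22.8 46.1] ang 0.9
[295. 178.] 569 ztop 0.0763 rect c [ 514.5 -253.6] size [30.4 62.3] ang 27.7
[390. 185.] 256 ztop 0.0391 rect c [ 504.9 -453.9] size [22.5 41.6] ang 27.5
[329. 211.] 273 ztop 0.0528 rect c [ 449.9 -324.5] size [62.8 14.7] ang 80.0
[292. 229.] 136 ztop 0.04 rect c [ 412.  -250.4] size [31.5 15.8] ang 46.4
```

View pics/topcrop.png

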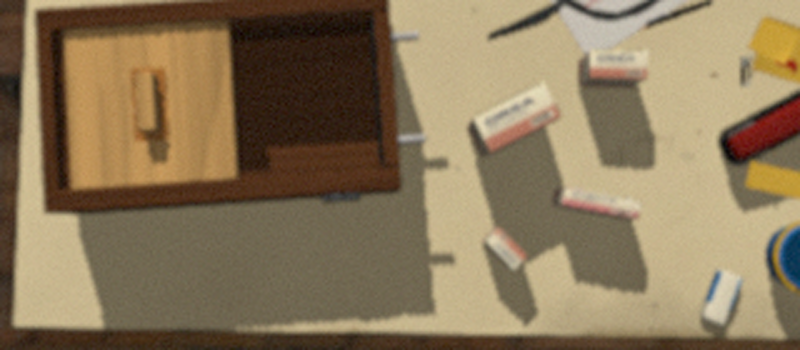

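View pics/sccrop.png

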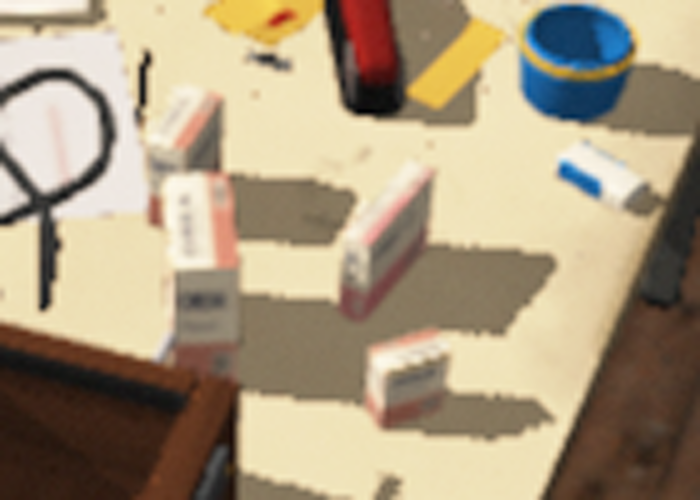

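The look-alikes in the top view are the big carton (295,178), 30x62x76 mm, the small one (292,229), 16x31x40 mm, the thin one (329,211), 15x62x52 mm, and an eraser (379,250). The thick carton I want is at (335,157): 23x46x56 mm, centred at (0.560,-0.336). Both crops agree. Next is the case.

Run:
```python
from h import *
f=load('top');C=cloud(f);z=C[:,:,2]
box=np.zeros(z.shape,bool);box[115:225,95:262]=1
m=box&(z>0.0785)&(z<0.088)
P=C[m];r=cv2.minAreaRect((P[:,:2]*1000).astype(np.float32));print('lip',r,np.median(P[:,2]))
# lug
m=box&(z>0.089)&(z<0.105);P=C[m];r2=cv2.minAreaRect((P[:,:2]*1000).astype(np.float32));print('lug',r2,np.median(P[:,2]),m.sum(),P.mean(0))
hsv=cv2.cvtColor(f['frame'],cv2.COLOR_RGB2HSV)
# door by colour
md=(box&(hsv[:,:,2]>120)&(hsv[:,:,1]>90)&(abs(z-.0763)<.004));P=C[md]
print('door',cv2.minAreaRect((P[:,:2]*1000).astype(np.float32)),np.median(P[:,2]))
c=np.array(r[0])/1000
for a in [r[2]]: print(a)
for name in ('scene',):
    g=load(name);C2=cloud(g);m=(C2[:,:,2]>.0785)&(C2[:,:,2]<.088)&(np.hypot(C2[:,:,0]-c[0],C2[:,:,1]-c[1])<.19)
    print('scene lip',cv2.minAreaRect((C2[m][:,:2]*1000).astype(np.float32)))
# profile along case axis through case centre
```

```text
lip ((523.0885009765625, -33.63591003417969), (167.66925048828125, 289.9263610839844), 5.052369117736816) 0.08208324647103438
lug ((517.6892700195312, 28.021554946899414), (43.609535217285156, 14.393754005432129), 5.025949478149414) 0.09549011472223379 187 [0.51770826 0.02761582 0.09537402]
door ((528.764892578125, -1.2281112670898438), (139.32276916503906, 188.44456481933594), 5.08723258972168) 0.07595101794937154
5.052369117736816
scene lip ((523.867431640625, -35.22114562988281), (168.3013458251953, 291.0263671875), 5.176632404327393)
```

Run:
```python
from h import *
f=load('top')
a=np.radians(5.08);ex=np.array([np.cos(a),np.sin(a)]);ey=np.array([-ex[1],ex[0]])
for n in('top','scene'):
    C=cloud(load(n));z=C[:,:,2];c0=np.array([.5231,-.0336])
    q=C[:,:,:2]-c0;X=q@ex*1000;Y=q@ey*1000
    m=(z>.0785)&(z<.088)&(abs(X)<90)&(abs(Y)<160)
    h,e=np.histogram(Y[m],bins=np.arange(-150,151,4));print(n,list(zip(e.astype(int),h)))
    print('x ext',np.percentile(X[m],[.3,99.7]))
    m=(abs(X)<20)&(abs(Y)<160)
    for y in range(-150,150,5):
        k=m&(abs(Y-y)<2.5)
        if k.sum(): print(y,k.sum(),np.round(np.nanpercentile(z[k],[10,50,90])*1000,1),end=' | ')
    print()
im=cv2.resize(f['frame'][120:220,100:270],None,fx=4.6,fy=4.6,interpolation=cv2.INTER_CUBIC)
im=np.clip(im.astype(float)*1.8,0,255).astype(np.uint8)
cv2.imwrite('pics/case.png',im[:,:,::-1])
```

```text
top [(np.int64(-150), np.int64(0)), (np.int64(-146), np.int64(3)), (np.int64(-142), np.int64(1)), (np.int64(-138), np.int64(2)), (np.int64(-134), np.int64(5)), (np.int64(-130), np.int64(4)), (np.int64(-126), np.int64(131)), (np.int64(-122), np.int64(164)), (np.int64(-118), np.int64(164)), (np.int64(-114), np.int64(150)), (np.int64(-110), np.int64(54)), (np.int64(-106), np.int64(38)), (np.int64(-102), np.int64(37)), (np.int64(-98), np.int64(36)), (np.int64(-94), np.int64(41)), (np.int64(-90), np.int64(46)), (np.int64(-86), np.int64(48)), (np.int64(-82), np.int64(47)), (np.int64(-78), np.int64(49)), (np.int64(-74), np.int64(47)), (np.int64(-70), np.int64(48)), (np.int64(-66), np.int64(43)), (np.int64(-62), np.int64(37)), (np.int64(-58), np.int64(36)), (np.int64(-54), np.int64(36)), (np.int64(-50), np.int64(39)), (np.int64(-46), np.int64(37)), (np.int64(-42), np.int64(40)), (np.int64(-38), np.int64(36)), (np.int64(-34), np.int64(39)), (np.int64(-30), np.int64(38)), (np.int64(-26), np.int64(32)), (np.int64(-22), np.int64(38)), (np.int64(-18), np.int64(36)), (np.int64(-14), np.int64(40)),
[... 5583 characters left out ...]
5 76.8 78. ] | 15 49 [75.8 77.  78. ] | 20 52 [76.1 77.1 78.4] | 25 45 [75.9 76.9 78.1] | 30 56 [75.1 76.6 77.7] | 35 46 [75.9 76.9 77.9] | 40 45 [75.4 77.  77.9] | 45 8 [76.3 76.7 77.7] | 50 3 [77.6 79.  79.3] | 55 40 [95.4 96.3 97.4] | 60 61 [95.4 96.5 98.6] | 65 151 [78.6 91.6 97.1] | 70 80 [76.6 78.8 91. ] | 75 63 [75.5 76.6 79. ] | 80 59 [75.5 76.7 78.1] | 85 55 [75.3 76.3 77.8] | 90 53 [75.1 76.6 77.6] | 95 63 [75.2 76.7 77.9] | 100 62 [75.2 76.6 78. ] | 105 59 [75.  76.4 77.8] | 110 60 [75.2 76.6 78. ] | 115 63 [75.4 76.5 77.6] | 120 75 [71.5 76.2 77.7] | 125 59 [69.7 71.5 76.5] | 130 18 [81.6 82.7 83.9] | 135 69 [81.3 82.8 84.3] | 140 171 [ 9.  67.5 83.6] | 145 388 [ 0.6 39.9 76.1] |
```

View pics/case.png

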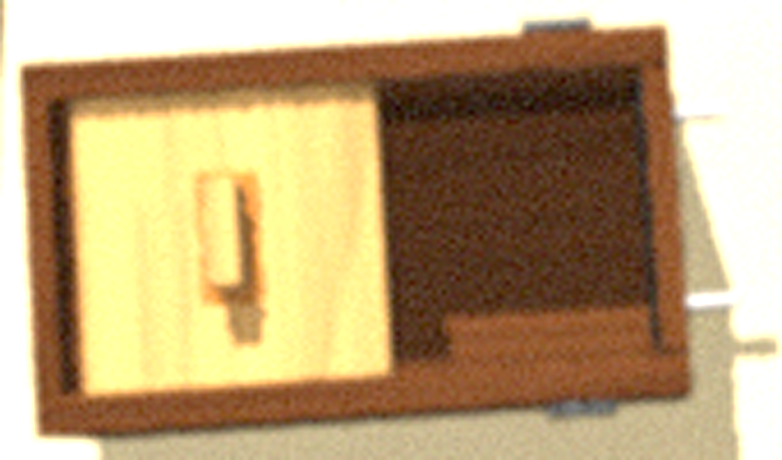

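```bash
cat >> h.py <<'E'
CO=np.array([.5223,-.0241]);YAW=5.08
def case2w(x,y):
    a=np.radians(YAW);return CO+x*np.array([np.cos(a),np.sin(a)])+y*np.array([-np.sin(a),np.cos(a)])
def w2case(p):
    a=np.radians(YAW);d=np.array(p)[:2]-CO;return np.array([d@[np.cos(a),np.sin(a)],d@[-np.sin(a),np.cos(a)]])
from scipy.spatial.transform import Rotation as Rn
def pose():
    s=manip.sense();R=Rn.from_quat(np.roll(s['ee_rot'],-1)).as_matrix()
    return s,np.array(s['eef_pos']),R
def plan(p,yaw,n,jaw,lin=True):
    "n rows to tcp p with tool x at yaw deg; prints tool-frame shifts"
    s,p0,R=pose();y0=np.degrees(np.arctan2(R[1,0],R[0,0]))
    dy=(yaw-y0+180)%360-180
    for k in range(n):
        th=np.radians(y0+dy*k/n);T=np.array([[np.cos(th),np.sin(th),0],[np.sin(th),-np.cos(th),0],[0,0,-1]])
        print([jaw,np.round(T.T@(np.array(p)-p0)/n*100,2).tolist(),round(-dy/n,2)])
    print('from',p0.round(4),'yaw',round(y0,2),'tilt',R[2,2].round(5),'F',np.round(s['ft_force'],1),'t',s['time_s'],'open',round(s['opening'],4))
E
python3 - <<'E'
from h import *
plan([.5604,-.3362,.17],0.9,12,6.0)
print(case2w(0,-.064))
E
```

```text
[6.0, [-0.16, -3.18, 0.61], np.float64(-5.64)]
[6.0, [0.15, -3.19, 0.61], np.float64(-5.64)]
[6.0, [0.46, -3.15, 0.61], np.float64(-5.64)]
[6.0, [0.77, -3.09, 0.61], np.float64(-5.64)]
[6.0, [1.07, -3.0, 0.61], np.float64(-5.64)]
[6.0, [1.36, -2.88, 0.61], np.float64(-5.64)]
[6.0, [1.64, -2.74, 0.61], np.float64(-5.64)]
[6.0, [1.9, -2.56, 0.61], np.float64(-5.64)]
[6.0, [2.14, -2.36, 0.61], np.float64(-5.64)]
[6.0, [2.36, -2.14, 0.61], np.float64(-5.64)]
[6.0, [2.56, -1.9, 0.61], np.float64(-5.64)]
[6.0, [2.74, -1.64, 0.61], np.float64(-5.64)]
from [ 0.2171 -0.5051  0.2432] yaw -66.75 tilt -1.0 F [-0.5 -0.5 -0.4] t 0.15 open 0.093
[ 0.52796698 -0.08784861]
```

Request:
carry_out --targets '[[6,[-0.2,-3.2,0.6],-5.6],[6,[0.1,-3.2,0.6],-5.6],[6,[0.5,-3.1,0.6],-5.6],[6,[0.8,-3.1,0.6],-5.6],[6,[1.1,-3.0,0.6],-5.6],[6,[1.4,-2.9,0.6],-5.6],[6,[1.6,-2.7,0.6],-5.6],[6,[1.9,-2.6,0.6],-5.6],[6,[2.1,-2.4,0.6],-5.6],[6,[2.4,-2.1,0.6],-5.6],[6,[2.6,-1.9,0.6],-5.6],[6,[2.7,-1.6,0.6],-5.6]]'

```text
time_s: 1.65
eef_pos: [0.5669, -0.3269, 0.1664]
ee_rot: [-0.002, 1.0, 0.021, -0.002]
ft_force: [0.1, 0.2, -0.2]
opening: 0.0602
```

Run:
```python
from h import *
plan([.5604,-.3362,.17],0.9,4,5)
grab('wrist','w1.png');grab('top','t1.png')
```

```text
[5, [-0.17, 0.23, -0.09], np.float64(0.39)]
[5, [-0.17, 0.23, -0.09], np.float64(0.39)]
[5, [-0.17, 0.23, -0.09], np.float64(0.39)]
[5, [-0.17, 0.23, -0.09], np.float64(0.39)]
from [ 0.5669 -0.3269  0.1664] yaw 2.44 tilt -0.99999 F [ 0.1  0.2 -0.2] t 1.65 open 0.0602
```

View pics/w1.png

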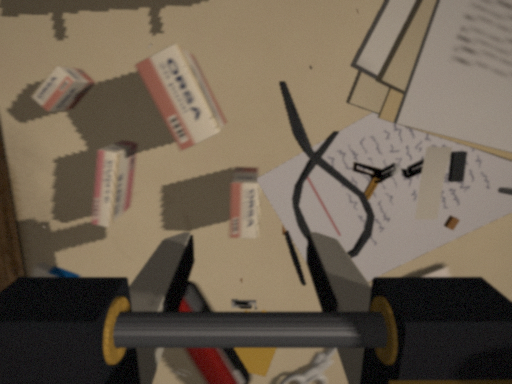

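The wrist view shows the target at (244,202), between and ahead of the fingers. The big carton is at (180,95), the thin one at (113,185) and the small one at (62,88). I'll cross-check the position in this view.

Run:
```python
from h import *
f=load('wrist');C=cloud(f);z=C[:,:,2]
m=(z>.05)&(z<.062)&(np.hypot(C[:,:,0]-.56,C[:,:,1]+.336)<.04)
P=C[m];print(cv2.minAreaRect((P[:,:2]*1000).astype(np.float32)),np.median(P[:,2]),m.sum())
plan([.5604,-.3362,.047],0.9,5,5)
```

```text
((561.2771606445312, -337.010009765625), (22.700443267822266, 46.72145080566406), 0.08907870948314667) 0.056256815128930354 1640
[5, [-0.15, 0.2, 2.37], np.float64(0.32)]
[5, [-0.15, 0.2, 2.37], np.float64(0.32)]
[5, [-0.15, 0.2, 2.37], np.float64(0.32)]
[5, [-0.15, 0.2, 2.37], np.float64(0.32)]
[5, [-0.15, 0.21, 2.37], np.float64(0.32)]
from [ 0.5677 -0.3258  0.1657] yaw 2.5 tilt -0.99998 F [-0.6 -0.8  0.3] t 1.75 open 0.0603
```

Both views agree within 1 mm. I'll centre above it, then go down.

Request:
carry_out --targets '[[5,[-0.7,1.1,0],1],[5,[0,0,0],0.8],[5,[0,0,2.5],0],[5,[0,0,2.5],0],[5,[0,0,1.5],0],[5,[0,0,0],0]]'

```text
time_s: 2.5
eef_pos: [0.5572, -0.3413, 0.1006]
ee_rot: [-0.002, 1.0, -0.001, -0.001]
ft_force: [0.1, 0.1, -0.3]
opening: 0.05
```

Run:
```python
from h import *
plan([.5609,-.3366,.047],0.5,3,5)
```

```text
[5, [0.12, -0.16, 1.79], np.float64(-0.19)]
[5, [0.13, -0.16, 1.79], np.float64(-0.19)]
[5, [0.13, -0.16, 1.79], np.float64(-0.19)]
from [ 0.5572 -0.3413  0.1006] yaw -0.08 tilt -0.99999 F [ 0.1  0.1 -0.3] t 2.5 open 0.05
```

Request:
carry_out --targets '[[5,[0.35,-0.45,0],-0.3],[5,[0,0,0],0],[5,[0,0,2.0],0],[5,[0,0,2.0],0],[5,[0,0,1.0],0],[5,[0,0,0],0]]'

```text
time_s: 3.25
eef_pos: [0.5611, -0.3367, 0.0483]
ee_rot: [-0.001, 1.0, 0.002, -0.001]
ft_force: [0.4, 0.2, 0.1]
opening: 0.0499
```

Run:
```python
from h import *
plan([.5609,-.3366,.047],0.5,1,2)
```

```text
[2, [-0.02, -0.01, 0.13], np.float64(-0.29)]
from [ 0.5611 -0.3367  0.0483] yaw 0.21 tilt -1.0 F [0.4 0.2 0.1] t 3.25 open 0.0499
```

Request:
carry_out --targets '[[1.8,[0,0,0],0],[1.8,[0,0,0],0],[1.8,[0,0,0],0],[1.8,[0,0,0],0],[1.8,[0,0,-2],0],[1.8,[0,0,-3],0],[1.8,[0,0,-4],0],[1.8,[0,0,-4],0],[1.8,[0,0,0],0]]'

```text
time_s: 4.38
eef_pos: [0.5622, -0.3377, 0.1899]
ee_rot: [0.001, 1.0, 0.002, 0.002]
ft_force: [-0.5, -1.2, -0.8]
opening: 0.0231
```

Run:
```python
from h import *
plan([*case2w(0,-.064),.175],5.1,10,1.8)
grab('wrist','w2.png');grab('scene','s2.png')
```

```text
[1.8, [-0.33, -2.5, 0.15], np.float64(-0.49)]
[1.8, [-0.31, -2.5, 0.15], np.float64(-0.49)]
[1.8, [-0.29, -2.51, 0.15], np.float64(-0.49)]
[1.8, [-0.27, -2.51, 0.15], np.float64(-0.49)]
[1.8, [-0.25, -2.51, 0.15], np.float64(-0.49)]
[1.8, [-0.23, -2.51, 0.15], np.float64(-0.49)]
[1.8, [-0.21, -2.51, 0.15], np.float64(-0.49)]
[1.8, [-0.18, -2.52, 0.15], np.float64(-0.49)]
[1.8, [-0.16, -2.52, 0.15], np.float64(-0.49)]
[1.8, [-0.14, -2.52, 0.15], np.float64(-0.49)]
from [ 0.5622 -0.3377  0.1899] yaw 0.2 tilt -0.99999 F [-0.5 -1.2 -0.8] t 4.375 open 0.0231
```

View pics/s2.png

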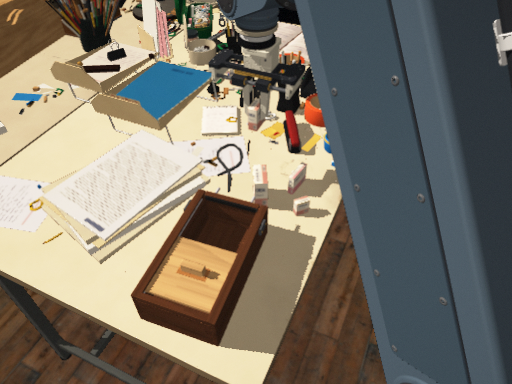

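The carton is held, with the opening at 23.1 mm, and shows at (254,115). Next I'll carry it over the well.

Request:
carry_out --targets '[[1.8,[-0.3,-2.5,0],-0.5],[1.8,[-0.3,-2.5,0],-0.5],[1.8,[-0.3,-2.5,0],-0.5],[1.8,[-0.3,-2.5,0],-0.5],[1.8,[-0.2,-2.5,0],-0.5],[1.8,[-0.2,-2.5,0],-0.5],[1.8,[-0.2,-2.5,0],-0.5],[1.8,[-0.2,-2.5,0],-0.5],[1.8,[-0.2,-2.0,0],-0.5],[1.8,[-0.1,-1.0,0],-0.5],[1.8,[0,0,0],0]]'

```text
time_s: 5.85
eef_pos: [0.5229, -0.097, 0.1792]
ee_rot: [-0.005, 0.999, 0.047, -0.007]
ft_force: [0.3, 0.1, 0.1]
opening: 0.0228
```

Run:
```python
from h import *
plan([*case2w(0,-.064),.13],5.1,2,1.8)
s,p,R=pose();print(w2case(p))
grab('wrist','w3.png');grab('top','t3.png')
```

```text
[1.8, [0.3, -0.43, 2.46], np.float64(0.15)]
[1.8, [0.3, -0.43, 2.46], np.float64(0.15)]
from [ 0.5229 -0.097   0.1792] yaw 5.39 tilt -0.99985 F [0.3 0.1 0.1] t 5.85 open 0.0228
[-0.00587707 -0.07269734]
```

View pics/w3.png

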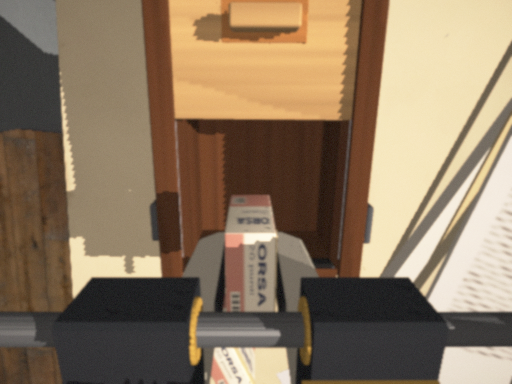

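View pics/t3.png

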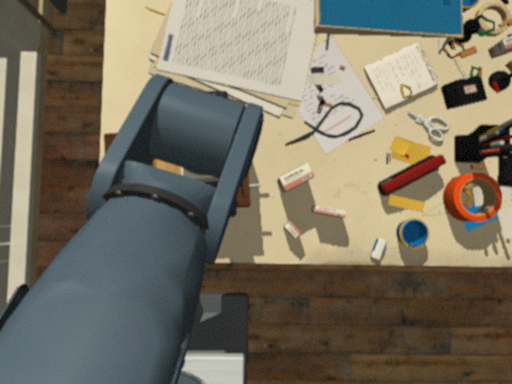

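The wrist view shows the carton upright in the jaws at (250,250), over the open well. I'll centre it, then lower it.

Request:
carry_out --targets '[[1.8,[0.5,-0.8,0],0.3],[1.8,[0,0,0],0],[1.8,[0,0,2],0],[1.8,[0,0,1],0],[1.8,[0,0,0],0]]'

```text
time_s: 6.58
eef_pos: [0.5279, -0.09, 0.1487]
ee_rot: [-0.004, 0.999, 0.043, -0.007]
ft_force: [0.0, -0.2, -0.7]
opening: 0.023
```

Run:
```python
from h import *
plan([*case2w(0,-.064),.056],5.1,3,1.8)
s,p,R=pose();print(w2case(p),Rn.from_matrix(R).as_euler('xyz',degrees=True))
```

```text
[1.8, [0.01, -0.07, 3.09], np.float64(-0.07)]
[1.8, [0.01, -0.07, 3.09], np.float64(-0.07)]
[1.8, [0.01, -0.07, 3.09], np.float64(-0.07)]
from [ 0.5279 -0.09    0.1487] yaw 4.9 tilt -0.99987 F [ 0.  -0.2 -0.7] t 6.575 open 0.023
[-0.00028961 -0.06610406] [-179.46702244    0.76810329    4.8953608 ]
```

Request:
carry_out --targets '[[1.8,[0,-0.1,2.5],0],[1.8,[0,-0.1,2.5],0],[1.8,[0,0,2],0],[1.8,[0,0,1],0],[1.8,[0,0,0],0]]'

```text
time_s: 7.2
eef_pos: [0.5289, -0.0882, 0.0696]
ee_rot: [-0.004, 0.999, 0.042, -0.004]
ft_force: [-0.2, -0.5, 0.4]
opening: 0.0226
```

Run:
```python
from h import *
plan([*case2w(0,-.064),.054],5.1,1,1.8)
s,p,R=pose();print(w2case(p),Rn.from_matrix(R).as_euler('xyz',degrees=True))
```

```text
[1.8, [-0.09, -0.05, 1.56], np.float64(-0.23)]
from [ 0.5289 -0.0882  0.0696] yaw 4.87 tilt -0.99993 F [-0.2 -0.5  0.4] t 7.2 open 0.0226
[ 0.00090541 -0.06445731] [-179.56828527    0.49374359    4.87178426]
```

Request:
carry_out --targets '[[1.8,[0,0,0.8],0],[1.8,[0,0,0.4],0],[1.8,[0,0,0.2],0],[1.8,[0,0,0.1],0],[1.8,[0,0,0],0]]'

```text
time_s: 7.82
eef_pos: [0.5299, -0.0884, 0.0555]
ee_rot: [-0.003, 0.999, 0.042, -0.003]
ft_force: [0.1, -0.1, -0.4]
opening: 0.0233
```

Request:
carry_out --targets '[[1.8,[0,0,0.1],0],[1.8,[0,0,0.1],0],[1.8,[0,0,0],0]]'

```text
time_s: 8.2
eef_pos: [0.5301, -0.0884, 0.0556]
ee_rot: [-0.003, 0.999, 0.043, -0.003]
ft_force: [0.8, -1.3, 0.3]
opening: 0.0228
```

Request:
carry_out --targets '[[1.8,[0,0,0.2],0],[1.8,[0,0,0.2],0]]'

```text
time_s: 8.45
eef_pos: [0.5303, -0.0884, 0.0551]
ee_rot: [-0.003, 0.999, 0.043, -0.003]
ft_force: [-13.3, 1.8, 38.4]
opening: 0.0228
```

It's on the floor, at 38 N. I'll ease off slightly, then release.

Request:
carry_out --targets '[[1.8,[0,0,-0.05],0],[1.8,[0,0,0],0]]'

```text
time_s: 8.7
eef_pos: [0.5305, -0.0884, 0.056]
ee_rot: [-0.003, 0.999, 0.043, -0.002]
ft_force: [-0.5, -0.1, -0.5]
opening: 0.0228
```

Request:
carry_out --targets '[[3,[0,0,0],0],[4,[0,0,0],0],[4.2,[0,0,0],0],[4.2,[0,0,0],0]]'

```text
time_s: 9.2
eef_pos: [0.5303, -0.0884, 0.0553]
ee_rot: [-0.003, 0.999, 0.043, -0.003]
ft_force: [0.5, -0.1, -0.9]
opening: 0.042
```

Run:
```python
from h import *
print(manip.sense()['opening'],manip.sense()['ft_force']);grab('wrist','w4.png')
```

```text
0.041973120204333095 [ 0.50050729 -0.08573547 -0.86540994]
```

View pics/w4.png

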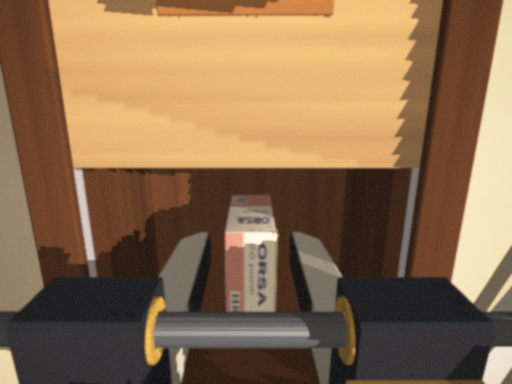

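The carton stands free on the floor at (250,250). I'll rise straight up, then look again.

Request:
carry_out --targets '[[4.2,[0,0,-1],0],[4.2,[0,0,-2],0],[4.2,[0,0,-3],0],[4.2,[0,0,-3],0],[3,[0,0,-2],0],[1,[0,-2,0],0],[0,[0,-4,0],0],[0,[0,-4,0],0],[0,[0,-3,0],0],[0,[0,-1,0],0],[0,[0,0,0],0]]'

```text
time_s: 10.62
eef_pos: [0.5159, 0.0588, 0.1699]
ee_rot: [-0.003, 0.999, 0.043, -0.004]
ft_force: [0.4, 0.6, 0.6]
opening: 0.0003
```

Run:
```python
from h import *
plan([*case2w(0,.085),.1045],5.1,2,0)
s,p,R=pose();print(w2case(p),Rn.from_matrix(R).as_euler('xyz',degrees=True))
grab('wrist','w5.png');grab('scene','s5.png');grab('top','t5.png')
```

```text
[0, [-0.05, -0.1, 3.27], np.float64(-0.09)]
[0, [-0.05, -0.1, 3.27], np.float64(-0.09)]
from [0.5159 0.0588 0.1699] yaw 4.92 tilt -0.99995 F [0.4 0.6 0.6] t 10.625 open 0.0003
[0.00100614 0.08309657] [-179.62538185    0.41837925    4.92153939]
```

View pics/w5.png

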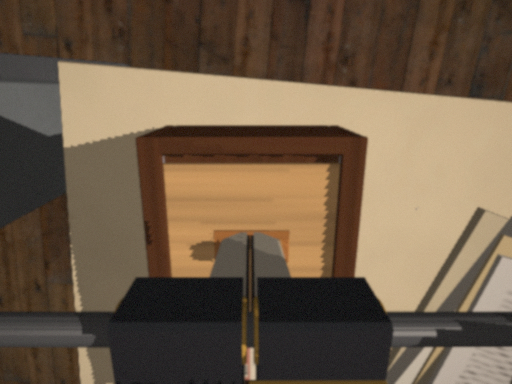

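View pics/s5.png

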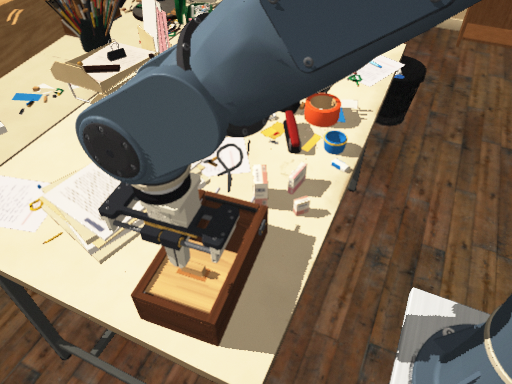

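Run:
```python
from h import *
for n in ('scene','top'):
    g=load(n);C=cloud(g);a=np.dstack([C[:,:,0],C[:,:,1]])-CO
    th=np.radians(YAW);X=a@[np.cos(th),np.sin(th)];Y=a@[-np.sin(th),np.cos(th)]
    m=(abs(X)<.05)&(Y<-.015)&(Y>-.12)&(C[:,:,2]>.02)&(C[:,:,2]<.068)
    if m.sum()>5:
        print(n,m.sum(),np.percentile(X[m],[5,95]),np.percentile(Y[m],[5,95]),np.percentile(C[m][:,2],[5,50,95]))
g=load('scene')
im=cv2.resize(g['frame'][180:290,130:280],None,fx=5,fy=5,interpolation=cv2.INTER_CUBIC)
im=np.clip(im.astype(float)*1.5,0,255).astype(np.uint8)
cv2.imwrite('pics/s5c.png',im[:,:,::-1])
```

```text
top 330 [-0.00996454  0.01172734] [-0.08549889 -0.04407024] [0.0347649  0.06119124 0.06423482]
```

View pics/s5c.png

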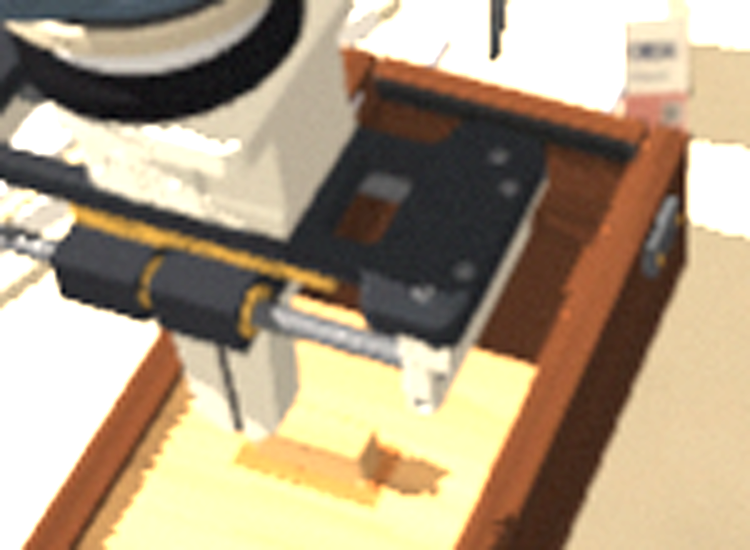

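The top-view depth shows the carton in the well, x -10 to 12 mm and y -86 to -44 mm. Its top is at 61–62 mm, so it is upright on the floor. I'll lower the closed fingers behind the lug.

Request:
carry_out --targets '[[0,[-0.1,-0.2,2.5],0],[0,[0,0,2],0],[0,[0,0,1.2],0],[0,[0,0,0.5],0],[0,[0,0,0],0]]'

```text
time_s: 11.4
eef_pos: [0.516, 0.0565, 0.107]
ee_rot: [-0.003, 0.999, 0.04, -0.003]
ft_force: [0.2, -0.3, -0.8]
opening: 0.0005
```

```bash
cat > st.py <<'E'
from h import *
s,p,R=pose();a=np.radians(YAW);F=np.array(s['ft_force'])
print('t',s['time_s'],'case xy mm',(w2case(p)*1000).round(2),'z',(p[2]*1000).round(2),'push reaction +y',(F[:2]@[-np.sin(a),np.cos(a)]).round(2),'Fx',(F[:2]@[np.cos(a),np.sin(a)]).round(2),'Fz',F[2].round(2),'eul',Rn.from_matrix(R).as_euler('xyz',degrees=True).round(2))
E
python3 st.py
```

```text
t 11.4 case xy mm [ 0.83 80.81] z 107.02 push reaction +y -0.31 Fx 0.2 Fz -0.8 eul [-179.65    0.28    4.53]
```

Request:
carry_out --targets '[[0,[0,0.5,0],-0.3],[0,[0,0.5,0],-0.3],[0,[0,0.3,0],0],[0,[0,0.3,0],0]]'

```text
time_s: 11.9
eef_pos: [0.5182, 0.0394, 0.1083]
ee_rot: [-0.003, 0.999, 0.045, -0.001]
ft_force: [0.5, 0.7, -0.3]
opening: 0.0005
```

```bash
python3 st.py
```

```text
t 11.9 case xy mm [ 1.51 63.67] z 108.32 push reaction +y 0.63 Fx 0.55 Fz -0.32 eul [-1.7966e+02  1.4000e-01  5.1800e+00]
```

Request:
carry_out --targets '[[0,[-0.05,0.5,0.05],0],[0,[0,0.6,0.03],0],[0,[0,0.6,0.03],0],[0,[0,0.6,0.03],0]]'

```text
time_s: 12.4
eef_pos: [0.52, 0.0152, 0.107]
ee_rot: [-0.003, 0.999, 0.045, -0.001]
ft_force: [-1.5, 0.9, 0.0]
opening: 0.0003
```

```bash
python3 st.py
```

```text
t 12.4 case xy mm [ 1.2  39.34] z 106.96 push reaction +y 0.99 Fx -1.45 Fz 0.05 eul [-1.7964e+02  1.1000e-01  5.1900e+00]
```

Request:
carry_out --targets '[[0,[-0.05,0.6,0.02],0],[0,[0,0.6,0.02],0],[0,[0,0.6,0.02],0],[0,[0,0.6,0.02],0]]'

```text
time_s: 12.9
eef_pos: [0.5218, -0.0105, 0.1059]
ee_rot: [-0.003, 0.999, 0.045, -0.001]
ft_force: [0.9, 1.3, 0.4]
opening: 0.0005
```

```bash
python3 st.py
python3 - <<'E'
from h import *
grab('scene','s6.png')
g=load('scene')
im=cv2.resize(g['frame'][180:340,120:280],None,fx=3.5,fy=3.5,interpolation=cv2.INTER_CUBIC)
cv2.imwrite('pics/s6c.png',im[:,:,::-1])
E
```

```text
t 12.9 case xy mm [ 0.66 13.56] z 105.91 push reaction +y 1.25 Fx 0.98 Fz 0.43 eul [-1.7964e+02  1.1000e-01  5.1800e+00]
```

View pics/s6c.png

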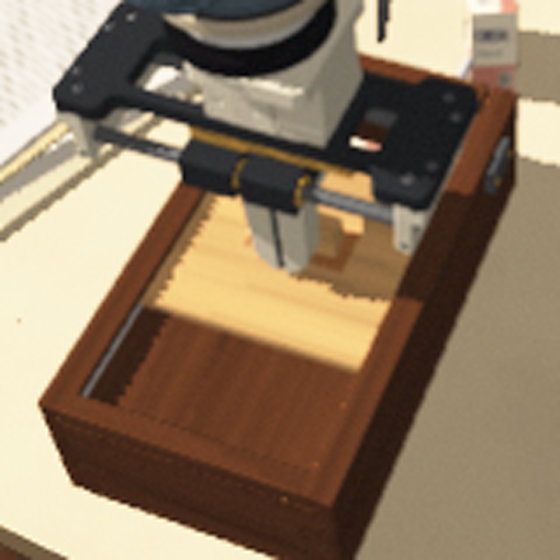

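The door has slid along, with its trailing edge about halfway down the +y half. The lug is just ahead of the fingers at (335,245). I'll continue.

Request:
carry_out --targets '[[0,[-0.03,0.5,0],0],[0,[0,0.5,0],0],[0,[0,0.5,0],0],[0,[0,0.4,0],0]]'

```text
time_s: 13.45
eef_pos: [0.5235, -0.031, 0.1058]
ee_rot: [-0.003, 0.999, 0.045, -0.001]
ft_force: [5.5, 9.3, 0.6]
opening: 0.0008
```

```bash
python3 st.py
python3 - <<'E'
from h import *
g=grab('scene');C=cloud(g);a=C[:,:,:2]-CO;th=np.radians(YAW);X=a@[np.cos(th),np.sin(th)];Y=a@[-np.sin(th),np.cos(th)]
m=(abs(X)<.05)&(abs(C[:,:,2]-.0765)<.003)&(Y<.12)
print(np.percentile(Y[m],[90,97,99,99.8]))
E
```

```text
t 13.45 case xy mm [ 0.58 -7.  ] z 105.81 push reaction +y 8.79 Fx 6.25 Fz 0.6 eul [-1.7963e+02  8.0000e-02  5.1600e+00]
[0.03247592 0.03748566 0.03898509 0.05613354]
```

Request:
carry_out --targets '[[0,[0,0.2,0],0],[0,[0,0.2,0],0]]'

```text
time_s: 13.75
eef_pos: [0.5249, -0.0342, 0.1061]
ee_rot: [-0.004, 0.999, 0.044, 0.0]
ft_force: [1.7, 5.5, 0.0]
opening: 0.0008
```

```bash
python3 st.py
```

```text
t 13.75 case xy mm [  1.67 -10.33] z 106.07 push reaction +y 5.33 Fx 2.16 Fz 0.02 eul [-1.795e+02 -7.000e-02  5.080e+00]
```

Request:
carry_out --targets '[[0,[0,0.2,0],0],[0,[0,0.2,0],0]]'

```text
time_s: 14.0
eef_pos: [0.5249, -0.0378, 0.1059]
ee_rot: [-0.005, 0.999, 0.044, -0.0]
ft_force: [-0.9, 5.6, 3.4]
opening: 0.0006
```

```bash
python3 st.py
```

```text
t 14.0 case xy mm [  1.36 -13.88] z 105.85 push reaction +y 5.68 Fx -0.43 Fz 3.44 eul [-1.7942e+02 -1.0000e-02  5.0700e+00]
```

Request:
carry_out --targets '[[0,[0,0.2,0],0],[0,[0,0.2,0],0]]'

```text
time_s: 14.25
eef_pos: [0.5249, -0.0414, 0.1059]
ee_rot: [-0.006, 0.999, 0.044, -0.001]
ft_force: [0.1, 4.5, 1.8]
opening: 0.0008
```

```bash
python3 st.py
```

```text
t 14.25 case xy mm [  1.1 -17.5] z 105.86 push reaction +y 4.49 Fx 0.51 Fz 1.79 eul [-1.7935e+02  3.0000e-02  5.0700e+00]
```

Request:
carry_out --targets '[[0,[0,0.2,0],0],[0,[0,0.15,0],0],[0,[0,0.15,0],0]]'

```text
time_s: 14.62
eef_pos: [0.5251, -0.046, 0.1059]
ee_rot: [-0.006, 0.999, 0.044, -0.001]
ft_force: [-0.0, 5.3, 1.2]
opening: 0.0002
```

```bash
python3 st.py
```

```text
t 14.625 case xy mm [  0.88 -22.09] z 105.88 push reaction +y 5.24 Fx 0.44 Fz 1.21 eul [-1.7926e+02  7.0000e-02  5.0600e+00]
```

Request:
carry_out --targets '[[0,[0,0.12,0],0],[0,[0,0.12,0],0]]'

```text
time_s: 14.88
eef_pos: [0.5253, -0.0482, 0.1059]
ee_rot: [-0.007, 0.999, 0.044, -0.001]
ft_force: [-0.4, 4.8, 1.2]
opening: 0.0003
```

```bash
python3 st.py
```

```text
t 14.875 case xy mm [  0.83 -24.28] z 105.9 push reaction +y 4.77 Fx 0.07 Fz 1.19 eul [-1.7922e+02  7.0000e-02  5.0600e+00]
```

Request:
carry_out --targets '[[0,[0,0.1,0],0],[0,[0,0.1,0],0]]'

```text
time_s: 15.12
eef_pos: [0.5254, -0.0501, 0.1059]
ee_rot: [-0.007, 0.999, 0.044, -0.001]
ft_force: [-0.4, 4.5, 1.0]
opening: 0.0005
```

```bash
python3 st.py
```

```text
t 15.125 case xy mm [  0.8  -26.16] z 105.9 push reaction +y 4.48 Fx 0.0 Fz 1.04 eul [-1.7919e+02  8.0000e-02  5.0500e+00]
```

Request:
carry_out --targets '[[0,[0,0.1,0],0],[0,[0,0.1,0],0]]'

```text
time_s: 15.38
eef_pos: [0.5256, -0.0519, 0.1059]
ee_rot: [-0.007, 0.999, 0.044, -0.001]
ft_force: [0.3, 4.0, 1.0]
opening: 0.0002
```

```bash
python3 st.py
```

```text
t 15.375 case xy mm [  0.82 -28.02] z 105.9 push reaction +y 3.94 Fx 0.7 Fz 0.98 eul [-1.7916e+02  8.0000e-02  5.0500e+00]
```

Request:
carry_out --targets '[[0,[0,0.08,0],0],[0,[0,0.08,0],0]]'

```text
time_s: 15.62
eef_pos: [0.5257, -0.0535, 0.1059]
ee_rot: [-0.007, 0.999, 0.044, -0.001]
ft_force: [0.2, 5.0, 1.2]
opening: 0.0003
```

Request:
carry_out --targets '[[0,[0,0.08,0],0],[0,[0,0.08,0],0]]'

```text
time_s: 15.88
eef_pos: [0.5259, -0.0551, 0.1059]
ee_rot: [-0.008, 0.999, 0.044, -0.001]
ft_force: [0.1, 5.4, 0.9]
opening: 0.0006
```

```bash
python3 st.py
```

```text
t 15.875 case xy mm [  0.8  -31.15] z 105.89 push reaction +y 5.36 Fx 0.54 Fz 0.91 eul [-1.7912e+02  8.0000e-02  5.0500e+00]
```

Request:
carry_out --targets '[[0,[0,0.08,0],0],[0,[0,0.08,0],0]]'

```text
time_s: 16.12
eef_pos: [0.526, -0.0567, 0.1059]
ee_rot: [-0.008, 0.999, 0.044, -0.001]
ft_force: [1.2, 5.3, 1.2]
opening: 0.0005
```

Request:
carry_out --targets '[[0,[0,0.08,0],0],[0,[0,0.08,0],0]]'

```text
time_s: 16.38
eef_pos: [0.5262, -0.0582, 0.1059]
ee_rot: [-0.008, 0.999, 0.044, -0.001]
ft_force: [0.1, 4.5, 1.6]
opening: 0.0003
```

Request:
carry_out --targets '[[0,[0,0.08,0],0],[0,[0,0.08,0],0]]'

```text
time_s: 16.62
eef_pos: [0.5263, -0.0598, 0.1059]
ee_rot: [-0.008, 0.999, 0.044, -0.001]
ft_force: [0.6, 4.4, 0.6]
opening: 0.0
```

Request:
carry_out --targets '[[0,[0,0.08,0],0],[0,[0,0.08,0],0]]'

```text
time_s: 16.88
eef_pos: [0.5264, -0.0614, 0.1059]
ee_rot: [-0.008, 0.999, 0.044, -0.001]
ft_force: [-0.5, 4.1, 1.8]
opening: 0.0006
```

Request:
carry_out --targets '[[0,[0,0.08,0],0],[0,[0,0.08,0],0]]'

```text
time_s: 17.12
eef_pos: [0.5266, -0.063, 0.1059]
ee_rot: [-0.008, 0.999, 0.044, -0.001]
ft_force: [-0.0, 5.5, 1.8]
opening: -0.0
```

Request:
carry_out --targets '[[0,[0,0.08,0],0],[0,[0,0.08,0],0]]'

```text
time_s: 17.38
eef_pos: [0.5267, -0.0646, 0.1059]
ee_rot: [-0.008, 0.999, 0.044, -0.001]
ft_force: [-0.2, 4.9, 2.7]
opening: -0.0001
```

Request:
carry_out --targets '[[0,[0,0.08,0],0]]'

```text
time_s: 17.5
eef_pos: [0.5268, -0.0654, 0.1059]
ee_rot: [-0.008, 0.999, 0.044, -0.001]
ft_force: [-0.2, 5.1, 1.1]
opening: 0.0006
```

Request:
carry_out --targets '[[0,[0,0.08,0],0]]'

```text
time_s: 17.62
eef_pos: [0.5269, -0.0658, 0.1059]
ee_rot: [-0.009, 0.999, 0.044, -0.001]
ft_force: [0.2, 10.1, 1.8]
opening: 0.0003
```

Contact: reaction 10.1 N against a steady drag of about 4.9 N. I'll hold here.

Request:
carry_out --targets '[[0,[0,0.02,0],0]]'

```text
time_s: 17.75
eef_pos: [0.5269, -0.0658, 0.1059]
ee_rot: [-0.009, 0.999, 0.044, -0.001]
ft_force: [1.1, 6.5, 1.9]
opening: 0.0006
```

Request:
carry_out --targets '[[0,[0,0.06,0],0]]'

```text
time_s: 17.88
eef_pos: [0.5269, -0.0659, 0.1059]
ee_rot: [-0.009, 0.999, 0.044, -0.001]
ft_force: [0.3, 10.7, 2.2]
opening: 0.0003
```

Request:
carry_out --targets '[[0,[0,0.05,0],0],[0,[0,0.05,0],0]]'

```text
time_s: 18.12
eef_pos: [0.5269, -0.0659, 0.106]
ee_rot: [-0.01, 0.999, 0.044, -0.001]
ft_force: [0.6, 9.1, 2.6]
opening: 0.0007
```

Request:
carry_out --targets '[[0,[0,0.06,0],0],[0,[0,0.06,0],0],[0,[0,0.06,0],0]]'

```text
time_s: 18.5
eef_pos: [0.5269, -0.0659, 0.106]
ee_rot: [-0.012, 0.999, 0.043, -0.002]
ft_force: [-0.3, 9.6, 2.5]
opening: 0.0008
```

Request:
carry_out --targets '[[0,[0,0.07,0],0],[0,[0,0.07,0],0]]'

```text
time_s: 18.75
eef_pos: [0.5269, -0.066, 0.106]
ee_rot: [-0.013, 0.999, 0.043, -0.002]
ft_force: [0.5, 10.2, 2.4]
opening: 0.0002
```

Request:
carry_out --targets '[[0,[0,0.08,0],0],[0,[0,0.08,0],0],[0,[0,0.08,0],0]]'

```text
time_s: 19.12
eef_pos: [0.5269, -0.0661, 0.1061]
ee_rot: [-0.015, 0.999, 0.043, -0.002]
ft_force: [-0.1, 10.1, 2.4]
opening: 0.0007
```

```bash
python3 st.py
```

```text
t 19.125 case xy mm [  0.88 -42.23] z 106.06 push reaction +y 10.07 Fx 0.81 Fz 2.41 eul [-1.7826e+02  1.5000e-01  4.9300e+00]
```

Request:
carry_out --targets '[[0,[0,0.1,0],0],[0,[0,0.1,0],0]]'

```text
time_s: 19.38
eef_pos: [0.5269, -0.0662, 0.106]
ee_rot: [-0.017, 0.999, 0.043, -0.002]
ft_force: [0.3, 13.2, 2.5]
opening: 0.0007
```

Request:
carry_out --targets '[[0,[0,0.07,0],0],[0,[0,0.07,0],0],[0,[0,0.07,0],0]]'

```text
time_s: 19.75
eef_pos: [0.5269, -0.0662, 0.1061]
ee_rot: [-0.019, 0.999, 0.043, -0.003]
ft_force: [1.2, 10.1, 3.4]
opening: 0.0006
```

I've leaned on it for about 2 s, mostly at 5–6 N over the drag. I'll back off from the lug, rise, and swing clear to look.

Request:
carry_out --targets '[[0,[0,-0.1,0],0],[0,[0,-0.5,0],0],[0,[0,-1,0],0],[0,[0,-0.5,-1],0],[0,[0,0,-3],0],[0,[0,0,-4],0],[0,[0,0,-4],0],[0,[0,0,-3],0],[0,[0,0,0],0]]'

```text
time_s: 20.88
eef_pos: [0.5256, -0.049, 0.2646]
ee_rot: [-0.017, 0.999, 0.043, -0.002]
ft_force: [0.4, 0.1, -0.7]
opening: 0.0004
```

Request:
carry_out --targets '[[0,[-4,0,0],0],[0,[-4,0,0],0],[0,[-4,0,0],0],[0,[-4,0,0],0],[0,[-3,0,0],0],[0,[0,0,0],0]]'

```text
time_s: 21.62
eef_pos: [0.3282, -0.0642, 0.2607]
ee_rot: [-0.018, 0.999, 0.044, -0.005]
ft_force: [0.8, -0.1, 0.1]
opening: 0.0003
```

```bash
python3 st.py
python3 - <<'E'
from h import *
f=grab('top','t7.png');grab('scene','s7.png')
for n in('top','scene'):
    C=cloud(load(n));a=C[:,:,:2]-CO;th=np.radians(YAW);X=a@[np.cos(th),np.sin(th)];Y=a@[-np.sin(th),np.cos(th)];z=C[:,:,2]
    m=(abs(X)<.03)&(abs(Y)<.09)&(z>.090)&(z<.103);print(n,'lug',m.sum(),Y[m].mean() if m.sum() else None,np.median(z[m]) if m.sum() else None)
    m=(abs(X)<.05)&(abs(z-.0765)<.003)&(Y<.05)&(Y>-.115);print('door y',np.percentile(Y[m],[.5,99.5]) if m.sum() else 0)
f=load('top')
im=cv2.resize(f['frame'][120:220,100:270],None,fx=4.6,fy=4.6,interpolation=cv2.INTER_CUBIC)
im=np.clip(im.astype(float)*1.8,0,255).astype(np.uint8)
cv2.imwrite('pics/t7c.png',im[:,:,::-1])
E
```

```text
t 21.625 case xy mm [-196.91  -22.77] z 260.68 push reaction +y -0.14 Fx 0.82 Fz 0.14 eul [-177.97    0.46    5.06]
top lug 177 -0.05705851500118747 0.09556141762050008
door y [-0.11434697  0.00532929]
scene lug 167 -0.05695160851258711 0.09618424682653581
door y [-0.11435639  0.0045302 ]
```

View pics/t7c.png

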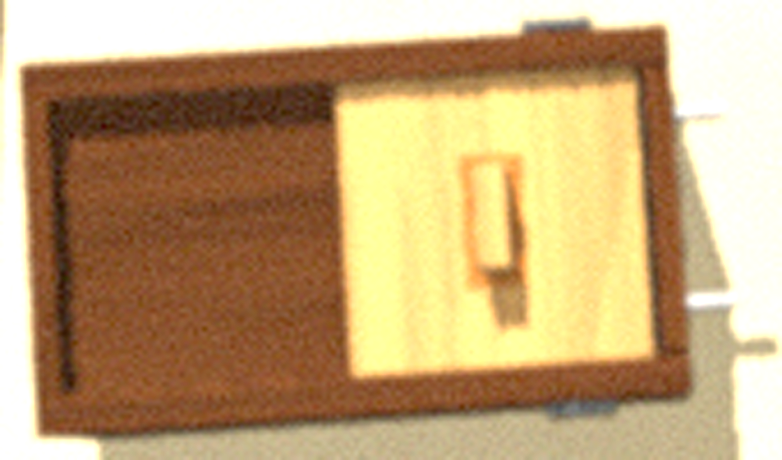

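View pics/s7.png

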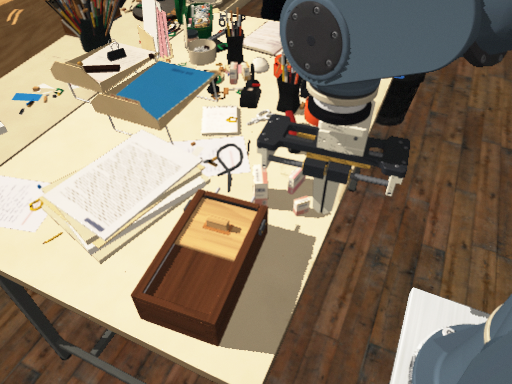

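Run:
```python
from h import *
C=cloud(load('top'));z=C[:,:,2]
m=(np.hypot(C[:,:,0]-.45,C[:,:,1]+.3245)<.04)&(abs(z-.0525)<.006);P=C[m]
print(cv2.minAreaRect((P[:,:2]*1000).astype(np.float32)) if m.sum()>5 else m.sum())
print(manip.job_done())
```

```text
((449.8347473144531, -324.5918273925781), (62.140220642089844, 14.635704040527344), 79.96165466308594)
the job is handed in; nothing more can be done
None
```

I stood the thick carton in the open well and let go of it, then closed the door against the buffer strip, and handed the job in at about 22 s.

- **Carton:** Before closing the door, the top camera showed it upright near the middle of the well (x -10 to 12 mm, y -86 to -44 mm). Its top was at 61–62 mm. The door now covers it, so I couldn't look at it again. The set-down was harder than I meant: the wrist read 38 N for a moment, and I eased off before letting go.
- **Door:** I pushed on the lug with the closed fingers. Drag was about 1 N at first and about 4.9 N in the stiff part. On reaching the strip the reaction rose to about 10 N. I then leaned on it for about 2 s, with readings mostly 9–11 N, or about 4–6 N over the drag. One reading dipped to 6.5 N and one peaked at 13.2 N, so the push was not perfectly even.
- **Last checks:** After backing off, both cameras put the lug at y = -57 mm. That puts the door's leading edge at about -119.5 mm, against the black strip as far as the picture can show. The thin carton has not moved (0.450, -0.325), and the arm is clear of everything.

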